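Fold up an I/O enclosure, line up its quarter-turn fastener and hold the cover home

TASK

Close up the small electronics enclosure on the bench: first fold both side panels fully upright, then turn the bar-shaped quarter-turn fastener on the cover until its slot lines up with the two index ribs, and then press the cover fully down onto the frame. Finish while still holding the cover pressed home (do not let go: it springs back up), and leave the other things on the bench where they are.

Things in the scene. Friction and masses are not known exactly. Their poses are not given: they have to be found in the camera images.
- enclosure: small grey sheet-metal electronics enclosure, fixed to the bench. Origin: centre of its underside at bench level; z up, y towards its left panel, x away from the robot at yaw 0 (yaw within about 0.4). Base 156 mm (x) by 186 mm (y); end walls at x = +-68 mm, 98 mm high, stay fixed; its two y sides are the hinged panels; the raised cover is its top
- left_panel (a joint): angle of the enclosure's left (+y) side panel about its hinge: 0 = folded out flat, pi/2 = upright (a hard stop); starts leaning outward at 0.7 to 1.05. Sheet metal 128 mm long (enclosure's x), 6 mm thick, free edge 85 mm from the hinge. Stiff hinge (0.14 N m): stays where left; push its outer edge inward and up along the arc to the stop
- left_panel_edge (a point): middle of the free edge of the left (+y) side panel (middle of its thickness), 85 mm from the hinge; moves with the panel
- left_panel_hinge (a point): middle of the left (+y) side panel's hinge axis, 12 mm above the bench, +93 mm along the enclosure's y; the axis runs along the enclosure's x
- right_panel (a joint): angle of the enclosure's right (-y) side panel about its hinge: 0 = folded out flat, pi/2 = upright (a hard stop); starts leaning outward at 0.7 to 1.05. Sheet metal 128 mm long (enclosure's x), 6 mm thick, free edge 85 mm from the hinge. Stiff hinge (0.14 N m): stays where left; push its outer edge inward and up along the arc to the stop
- right_panel_edge (a point): middle of the free edge of the right (-y) side panel (middle of its thickness), 85 mm from the hinge; moves with the panel
- right_panel_hinge (a point): middle of the right (-y) side panel's hinge axis, 12 mm above the bench, -93 mm along the enclosure's y; the axis runs along the enclosure's x
- cover (a joint): m the level aluminium cover (150 x 186 x 6 mm) has gone straight down its four corner pins: 0 = sprung up (top face 116 mm above the bench), 0.012 = home on the frame (hard stop, top 104 mm). Springs push it up: 4 N to start it, 7 N to keep it home. Pin heads reach 127 mm, 58 (x) and 78 mm (y) off centre. If the fastener is over 10 degrees out of line, its T-bar blocks the cover at 0.005
- fastener (a joint): turn of the quarter-turn fastener in mid-cover, rad, growing counter-clockwise from above: 0 = its slot in line with the two index ribs on the cover (along the enclosure's y, 33 to 67 mm either side of the axis); starts at -1.5 to -0.6, hard stops at -1.65 and +0.35. Friction 0.04 N m, stays where left; no click or stop at 0
- fastener_top (a point): centre of the top of the fastener's grip, on its axis, 30 mm above the cover's top face, over the enclosure's centre. The grip is a black bar 44 mm long, 12 mm thick, 28 mm high, with a slot along its top; it lies along this point's y axis (the enclosure's y when aligned): pinch it across, along the point's x. Rides with the cover
- screwdriver: bystander: screwdriver lying on the bench, about 200 mm long; origin at its underside or middle; leave alone
- wrench: bystander: open-ended steel wrench lying on the bench; origin at its underside or middle; leave alone
- lens: bystander: black camera lens standing upright, 46 mm diameter, 46 mm high; origin at its underside or middle; leave alone
- tape_roll: bystander: paper tape roll lying flat, 84 mm outside, 19 mm high; origin at its underside or middle; leave alone
- carton: bystander: small cardboard box 70 x 100 x 45 mm; origin at its underside or middle; leave alone
- mug: bystander: white mug, 80 mm wide, 90 mm high; origin at its underside or middle; leave alone
- grease_jar: bystander: white jar, 52 mm diameter, 60 mm high; origin at its underside or middle; leave alone

How it is judged:
By the outcome, as a careful person would: the job done as asked, in the order asked, and still so for the second after the job is handed in, while the arm keeps its last pose, push and grip.
It also fails if it takes over 56 s, if anything falls off the work surface, if the arm or the gripper's body presses on something with over 40 N, if the wrist force passes 120 N, or if a joint passes its speed limit or range.

ROBOT

A 7-joint arm with a two-finger parallel gripper is mounted at the origin on the work surface. World frame = base frame: x ahead of the robot, y to its left, z up, the work surface at z = 0. Lengths are in m, angles in rad, forces in N, time in s.
With the tool pointing down it reaches from about 0.35 to 0.9 m from the base axis. Payload 8.1 kg.
Tool frame: the origin (TCP) lies on the centre line of the jaws, within the pads' length; the fingertips stand 8 mm ahead of it and the grasp point (between the pads) lies 11 mm behind it; x points along the fingers, y is the direction in which the jaws open and shut, and the axes are right-handed (so a half turn about x gives the same grasp; the last joint's range is limited). The gripper opens to 92 mm and grips with 3 to 60 N. Pads are 19 mm wide; open, the fingers measure 130 mm over their backs; the gripper's body (75 mm by 190 mm) begins 47 mm behind the grasp point.
Start: joints at [1.069, 0.434, 0.025, 1.573, -0.012, 1.134, -0.075], TCP at [0.243, -0.576, 0.235] pointing down, gripper open.
Joint ranges: [-2.62, 2.62], [-0.44, 2.09], [-1.27, 1.32], [0.08, 2.57], [-1.32, 4.46], [0.12, 2], [-2.74, 2.74]. Speed limits (rad/s): [2.22, 2.22, 3.01, 3.01, 3.14, 3.14, 3.14].

INTERFACE

Orientations are given as [roll, pitch, yaw] about the fixed x, y, z axes, in that order (R = Rz(yaw) Ry(pitch) Rx(roll)).
In Python, from plant import robot gives the robot as it stands.
- The arm moves only by the shell command python3 -m crank 'ROWS' [OPENING] [FORCE]. ROWS is JSON, a list of rows, each a list of 2 entries, a list of its own where there are three numbers: the shift along the tool's x, y, z in mm, then the turn, a rotation vector about the tool's x, y, z in degrees. In form: [[[tx, ty, tz], [rx, ry, rz]], ...]. A call has 1 to 10 rows; each row is the pose to reach, as a shift and turn from the pose measured when the call began, along the tool's axes at that moment; what a row does not reach only later rows make up. A row lasts 1/10 s, in which the tool goes at most 50 mm and 8.59 degrees, less where a joint would pass 70% of its speed; a pose out of reach is approached as far as the arm can. A call with a gripper value outside its range is refused whole. OPENING is the opening, from 0 (shut) to 1 (fully open), set as the call begins (- or left out, the last holds). The fingers move at their own pace and stop on an object; FORCE is the grip in N (left out, the last holds). Time passes only in rows, so rows that repeat a pose let the fingers close. It gives the time, the measured TCP pose, the force and the opening at its end, in the units of the state.
- robot.get_state(): the state, without advancing time (a new reading comes with each control period).
- robot.snapshot(name): name is "scene" or "side" or "wrist"; returns a dict with "frame" (384x512x3 uint8, blue, green, red), "fx", "fy", "cx", "cy" (pixels), "D" ([k1, k2, p1, p2, k3] as OpenCV has them; the pictures are not rectified), "xyz" and "attitude" of the camera in the world. Camera axes: x right, y up, looking along -z (the intrinsics and any distortion apply to the point x, -y, -z); pixel columns grow to the right and rows downward; lengths in m; the calibration is good to about 2 mm. A picture is of the moment at which its call begins. There is no depth.
- robot.close_job(): hands the job in, once; it reports no verdict.
The state is a dict: "clock": time; "q": joint angles; "joint_vel": joint speeds; "effort": joint torques, N m; "ee_pos": TCP position; "eef_rot": TCP orientation; "force": force on the tool from outside, world axes, zero at the start; "ft_torque": the same for the moment, N m; "finger_gap": finger opening in m.
Only numpy, scipy, OpenCV 4.12 (cv2) and the standard library are available. Lean on these libraries where they do the work, as an engineer would, in place of code of your own. Each camera call takes 0.05 s, during which the arm holds its last target. There are 200 camera calls.

## Working session

There is one attempt and no reset: what is moved stays moved. The work goes in short steps, Python scripts to look and compute and a shell command to move; the robot and the scene stay as the last step left them, time stands still between calls to the robot, and variables do not carry over. Pictures are saved under pics/ and viewed, about 8 in all and at most 12, crops included, and the job is handed in when it is done.

```bash
ls; mkdir -p pics; python3 - <<'E'
from plant import robot
import cv2
print(robot.get_state())
for n in ("scene","side"):
    s=robot.snapshot(n); cv2.imwrite(f"pics/{n}0.png",s["frame"])
    print({k:v for k,v in s.items() if k!="frame"})
E
```

```text
pics
{'clock': 0.0, 'q': array([ 1.06940187,  0.43522367,  0.02496925,  1.57407656, -0.01157407,
        1.1339921 , -0.07512018]), 'joint_vel': array([ 5.17293466e-05, -3.66742742e-04, -9.09517619e-04, -6.48657214e-04,
        4.93859693e-04,  7.30951263e-05,  2.68246989e-04]), 'effort': array([-6.38144957e-04, -6.67847300e+01,  9.84682515e-01, -3.14461541e+01,
       -6.05509174e-02,  4.26724227e-02,  1.49409348e-04]), 'ee_pos': array([ 0.24244665, -0.57553168,  0.23395244]), 'eef_rot': array([-1.46559748,  1.56924109,  2.07471423]), 'force': array([ 0.28428232, -0.42613956, -0.08124491]), 'ft_torque': array([-0.0171716 ,  0.01855434, -0.02850748]), 'finger_gap': 0.0917902265113282}
{'fx': 422.23993433654357, 'fy': 422.23993433654357, 'cx': 255.44760208640108, 'cy': 191.857877860751, 'D': array([-0.06946179,  0.        ,  0.        ,  0.        ,  0.        ]), 'xyz': array([1.34631755, 0.74519402, 0.76771358]), 'attitude': array([ 1.00401702, -0.02498659,  2.32879877])}
{'fx': 499.21221897385686, 'fy': 499.21221897385686, 'cx': 253.71705604672061, 'cy': 189.31258457336477, 'D': array([-0.07903507,  0.        ,  0.        ,  0.        ,  0.        ]), 'xyz': array([ 0.40508534, -0.97427087,  1.15800108]), 'attitude': array([ 0.75804962,  0.01985482, -0.1870478 ])}
```

View pics/scene0.png

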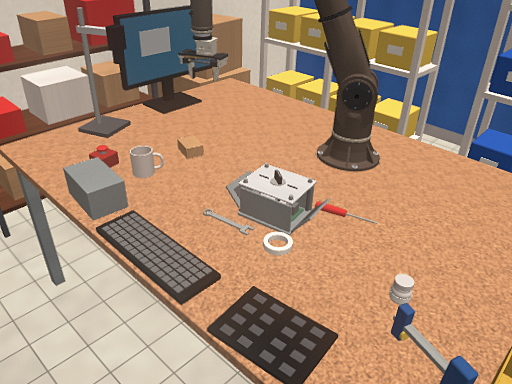

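View pics/side0.png

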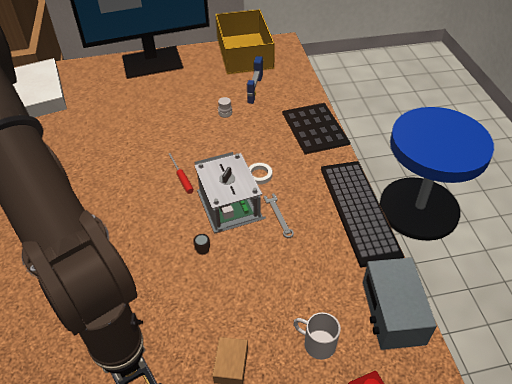

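The scene view has the enclosure cover at about (278,183), with the wrench, tape and screwdriver close to it. The side view has the cover at about (228,178) and the lens at (202,243). I'll enlarge both.

```bash
cat > h.py <<'E'
import numpy as np, cv2
from scipy.spatial.transform import Rotation as R
def cam(s):
    K=np.array([[s["fx"],0,s["cx"]],[0,s["fy"],s["cy"]],[0,0,1]]); M=R.from_euler("xyz",s["attitude"]).as_matrix()@np.diag([1,-1,-1])
    return K,np.array(s["D"]),M,np.array(s["xyz"])
def ray(s,uv):
    K,D,M,c=cam(s); p=cv2.undistortPoints(np.array(uv,float).reshape(-1,1,2),K,D)[:,0]
    d=np.c_[p,np.ones(len(p))]@M.T; return c,d
def plane(s,uv,z):
    c,d=ray(s,uv); return c+d*((z-c[2])/d[:,2])[:,None]
def proj(s,P):
    K,D,M,c=cam(s); return cv2.projectPoints((np.atleast_2d(P)-c)@M,np.zeros(3),np.zeros(3),K,D)[0][:,0]
def enc(x,y,yaw,P):
    P=np.atleast_2d(P).astype(float); c,s_=np.cos(yaw),np.sin(yaw)
    return np.c_[x+c*P[:,0]-s_*P[:,1], y+s_*P[:,0]+c*P[:,1], P[:,2]]
E
python3 - <<'E'
import cv2,numpy as np
a=cv2.imread("pics/side0.png")[140:250,165:305]; b=cv2.imread("pics/scene0.png")[150:250,215:345]
a=cv2.resize(a,None,fx=5,fy=5,interpolation=cv2.INTER_CUBIC)[:, :700]; b=cv2.resize(b,None,fx=5,fy=5,interpolation=cv2.INTER_CUBIC)
cv2.imwrite("pics/a.png",a);cv2.imwrite("pics/b.png",b)
E
```

```text
(no output)
```

View pics/a.png

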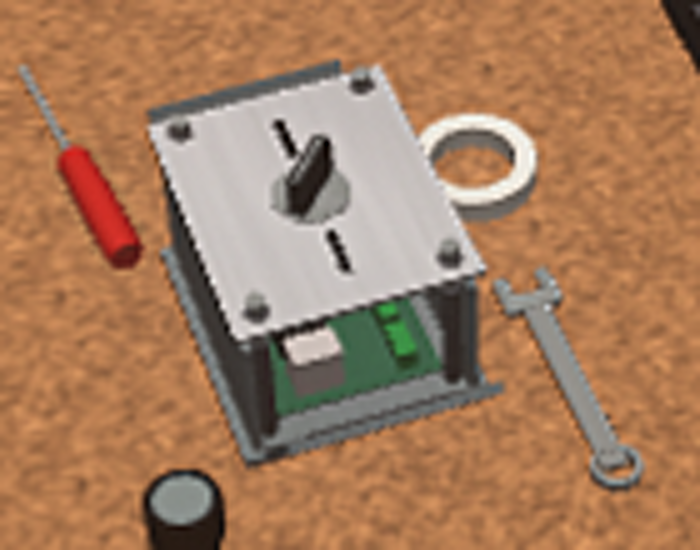

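View pics/b.png

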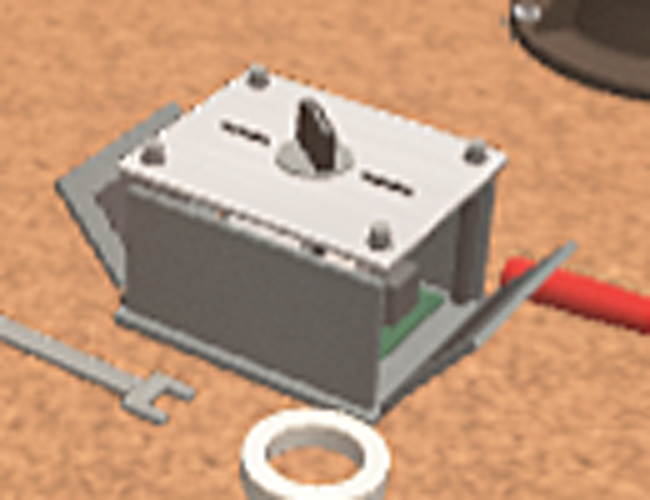

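```bash
python3 - <<'E'
from h import *; from plant import robot
from scipy.optimize import least_squares
S=robot.snapshot("side");C=robot.snapshot("scene")
import pickle; pickle.dump((S,C),open("s.pkl","wb"))
a=lambda u,v:(165+u/5-.4,140+v/5-.4); b=lambda u,v:(215+u/5-.4,150+v/5-.4)
# corners of cover top order: (-x,+y),(+x,+y),(+x,-y),(-x,-y)
so=[a(150,127),a(378,68),a(484,272),a(240,340)]
co=[b(507,158),b(385,268),b(118,165),b(252,66)]
P=plane(S,so,.116);Q=plane(C,co,.116);print(P.round(3));print(Q.round(3))
L=np.array([[-75,93,116],[75,93,116],[75,-93,116],[-75,-93,116]])/1e3
f=lambda p:np.r_[(proj(S,enc(*p,L))-so).ravel(),(proj(C,enc(*p,L))-co).ravel()]
r=least_squares(f,[*P.mean(0)[:2],-.2]);print(r.x,r.fun.round(1))
x=r.x
def pan(t,sg): return np.array([[e,sg*(.093+.085*np.cos(t)),.012+.085*np.sin(t)] for e in(-.064,.064)])
for nm,sg,o in(("L",1,[b(475,345),b(575,245)]),("R",-1,[b(60,185),b(178,107)])):
    o=np.array(o)
    g=lambda t:np.min([np.r_[(proj(C,enc(*x,pan(t[0],sg)))-o[i]).ravel()] for i in ([0,1],)],axis=0)
    best=[]
    for oo in(o,o[::-1]):
        q=least_squares(lambda t:(proj(C,enc(*x,pan(t[0],sg)))-oo).ravel(),[.9]);best.append((q.cost,q.x[0],q.fun.round(1)))
    print(nm,min(best,key=lambda k:k[0]))
# grip ends top (z=.146)
print("grip side",enc(0,0,-x[2],plane(S,[a(328,142),a(298,212)],.146)-[x[0],x[1],0]))
g=plane(S,[a(325,140),a(297,200)],.146);d=g[0]-g[1];print("ang rel y",np.arctan2(-d[0],d[1])-x[2])
g=plane(C,[b(308,102),b(330,140)],.146);d=g[1]-g[0];print(np.arctan2(-d[0],d[1])-x[2], g)
for n,z,uv in(("lens",.046,(201.5,238)),("screw tip",0.01,a(25,70)),("handle end",.01,a(125,255)),("tape",.019,a(478,160)),("wrench jaw",.005,a(500,290)),("mug",.09,(320,325)),("carton",.045,(230,352))): print(n,plane(S,[uv],z)[0].round(3))
st=robot.get_state();print(R.from_euler("xyz",st["eef_rot"]).as_matrix().round(3),st["clock"])
E
```

```text
[[ 0.412  0.135  0.116]
 [ 0.556  0.159  0.116]
 [ 0.586 -0.023  0.116]
 [ 0.443 -0.046  0.116]]
[[ 0.417  0.14   0.116]
 [ 0.562  0.163  0.116]
 [ 0.591 -0.018  0.116]
 [ 0.442 -0.046  0.116]]
[0.50010792 0.05744581 0.16379714] [-0.3 -0.3  0.8 -0.7  0.9 -0.5 -0.6  0.1  0.5 -1.   0.2 -0.7 -0.5 -0.7
  0.  -0.2]
L (np.float64(0.05253117672008861), np.float64(0.8748836231600092), array([ 0.1, -0.3,  0.1,  0.1]))
R (np.float64(2.548966679416243), np.float64(0.9026409816936792), array([-0.7, -1.8, -0.6, -1.1]))
grip side [[ 0.01396043  0.00951761  0.146     ]
 [-0.01979363 -0.03849465  0.146     ]]
ang rel y -0.6366703084225815
-0.7340864618686488 [[0.49295495 0.04435255 0.146     ]
 [0.51759446 0.08276914 0.146     ]]
lens [ 0.4   -0.091  0.046]
screw tip [0.334 0.322 0.01 ]
handle end [0.384 0.134 0.01 ]
tape [0.619 0.163 0.019]
wrench jaw [0.612 0.061 0.005]
mug [ 0.643 -0.44   0.09 ]
carton [ 0.426 -0.444  0.045]
[[-0.     0.388 -0.922]
 [ 0.001 -0.922 -0.388]
 [-1.    -0.001  0.   ]] 0.2
```

```bash
cat > to.py <<'E'
# usage: to.py ex ey tip_z heading_rel_enclosure(deg) -> tool-axis shift (mm) & turn (deg), tool down
import sys; from h import *; from plant import robot
E=(.5001,.0574,.1638)
def main(ex,ey,z,h):
    st=robot.get_state(); M=R.from_euler("xyz",st["eef_rot"]); p=st["ee_pos"]
    e=enc(0,0,-E[2],[p-[E[0],E[1],0]])[0]
    t=enc(*E,[[ex,ey,z+.008]])[0]
    a=E[2]+np.radians(h); y=np.array([np.cos(a),np.sin(a),0]); x=np.array([0,0,-1.]); T=R.from_matrix(np.c_[x,y,np.cross(x,y)])
    hd=np.degrees(np.arctan2(*M.as_matrix()[1::-1,1])-E[2])
    print("t",st["clock"],"enc TCP",e.round(4),"head",hd.round(1),"F_enc",enc(0,0,-E[2],[st["force"]])[0].round(1),"gap",round(st["finger_gap"],4))
    print("shift",(M.inv().apply(t-p)*1e3).round(1),"turn",np.degrees((M.inv()*T).as_rotvec()).round(1))
main(*map(float,sys.argv[1:]))
E
python3 to.py 0 -.20 .20 0
```

```text
t 0.2 enc TCP [-0.3573 -0.5826  0.2342] head -76.5 F_enc [ 0.5 -0.2  0. ] gap 0.0921
shift [  26.5 -288.9 -436.6] turn [-76.5  -0.    0. ]
```

```bash
python3 -m crank '[[[0,-145,-218],[-38,0,0]],[[0,-145,-218],[-38,0,0]],[[0,-145,-218],[-38,0,0]],[[0,-145,-218],[-38,0,0]],[[0,-145,-218],[-38,0,0]],[[0,-289,-437],[-76.5,0,0]],[[26,-289,-437],[-76.5,0,0]],[[26,-289,-437],[-76.5,0,0]],[[26,-289,-437],[-76.5,0,0]],[[26,-289,-437],[-76.5,0,0]]]' 0; python3 to.py 0 -.19 .05 0
```

```text
clock: 1.2
ee_pos: [0.5196, -0.1592, 0.2113]
eef_rot: [-2.964, 1.57, 1.917]
force: [0.2, 0.2, 1.0]
finger_gap: 0.0162
t 1.2 enc TCP [-0.0161 -0.2169  0.2113] head 0.3 F_enc [0.2 0.2 1. ] gap 0.0162
shift [153.3  16.2 -26.7] turn [ 0.3 -0.   0. ]
```

```bash
python3 -m crank '[[[50,16,-20],[0,0,0]],[[100,16,-25],[0,0,0]],[[140,16,-25],[0,0,0]],[[150,16,-25],[0,0,0]],[[150,16,-25],[0,0,0]],[[150,16,-25],[0,0,0]]]' 0; python3 to.py 0 -.105 .06 0; python3 - <<'E'
from plant import robot; import cv2,numpy as np
f=robot.snapshot("side")["frame"];g=robot.snapshot("scene")["frame"]
cv2.imwrite("pics/c.png",np.hstack([cv2.resize(f[120:270,150:320],None,fx=2.4,fy=2.4),cv2.resize(g[130:280,200:360],None,fx=2.4,fy=2.4)]))
E
```

```text
clock: 1.8
ee_pos: [0.5325, -0.1323, 0.0632]
eef_rot: [1.466, 1.569, 0.063]
force: [0.6, 0.1, -0.2]
finger_gap: 0.0004
t 1.8 enc TCP [ 0.001  -0.1924  0.0632] head 0.2 F_enc [ 0.7  0.  -0.2] gap 0.0004
shift [ -4.9  -0.7 -87.4] turn [ 0.2  0.  -0.1]
```

View pics/c.png

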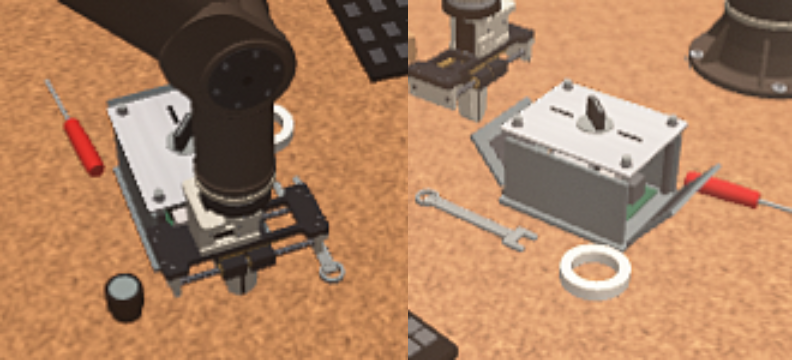

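The gripper sits outside the right panel, clear of the lens at (125,295) and of the cover. Pushing now.

```bash
python3 -m crank '[[[0,0,-20],[0,0,0]],[[0,0,-35],[0,0,0]],[[-3,0,-50],[0,0,0]],[[-6,0,-60],[0,0,0]],[[-9,0,-68],[0,0,0]],[[-11,0,-75],[0,0,0]],[[-12,0,-80],[0,0,0]],[[-12,0,-82],[0,0,0]],[[-12,0,-82],[0,0,0]],[[-12,0,-82],[0,0,0]]]'; python3 to.py 0 -.1055 .067 0
```

```text
clock: 2.9
ee_pos: [0.5187, -0.0516, 0.0753]
eef_rot: [1.357, 1.568, -0.046]
force: [-0.5, -1.1, -0.3]
finger_gap: 0.0006
t 2.9 enc TCP [ 0.0006 -0.1105  0.0753] head 0.2 F_enc [-0.7 -1.  -0.3] gap 0.0006
shift [ 0.3 -0.5 -5. ] turn [ 0.2  0.  -0.1]
```

Contact is light (~1 N), so the panel is moving. I'll continue in small steps until the force rises at the stop.

```bash
python3 -m crank '[[[0,0,-2],[0,0,0]],[[0,0,-4],[0,0,0]],[[0,0,-5],[0,0,0]],[[0,0,-5],[0,0,0]]]'; python3 to.py 0 -.1 .067 0;  python3 -m crank '[[[0,0,-1],[0,0,0]],[[0,0,-2],[0,0,0]],[[0,0,-2],[0,0,0]]]'; python3 to.py 0 -.1 .067 0
```

```text
clock: 3.3
ee_pos: [0.5179, -0.0484, 0.0752]
eef_rot: [0.757, 1.568, -0.648]
force: [0.9, -6.1, -1.3]
finger_gap: 0.0006
t 3.3 enc TCP [ 0.0003 -0.1072  0.0752] head 0.1 F_enc [-0.1 -6.2 -1.3] gap 0.0006
shift [ 0.2 -0.3 -7.2] turn [ 0.1  0.1 -0.1]
clock: 3.6
ee_pos: [0.5179, -0.0484, 0.0752]
eef_rot: [0.481, 1.566, -0.925]
force: [1.8, -8.2, -0.1]
finger_gap: 0.0005
t 3.6 enc TCP [ 0.0003 -0.1072  0.0752] head 0.0 F_enc [ 0.5 -8.4 -0.1] gap 0.0005
shift [ 0.2 -0.3 -7.2] turn [ 0.   0.3 -0.1]
```

```bash
python3 -m crank '[[[0,0,-3],[0,0,0]],[[0,0,-5],[0,0,0]],[[0,0,-5],[0,0,0]],[[0,0,-5],[0,0,0]]]'; python3 to.py 0 -.15 .067 0;  python3 -m crank '[[[0,0,10],[0,0,0]],[[0,0,30],[0,0,0]],[[-40,0,40],[0,0,0]],[[-90,0,40],[0,0,0]],[[-120,0,40],[0,0,0]],[[-120,0,40],[0,0,0]]]'; python3 to.py 0 .19 .19 0
```

```text
clock: 4.0
ee_pos: [0.5178, -0.0482, 0.0753]
eef_rot: [0.268, 1.561, -1.143]
force: [4.9, -17.4, -0.6]
finger_gap: 0.0004
t 4.0 enc TCP [ 0.0003 -0.1071  0.0753] head -0.2 F_enc [  2.  -18.   -0.6] gap 0.0004
shift [ 0.7 -0.1 42.9] turn [-0.2  0.5 -0.1]
clock: 4.6
ee_pos: [0.5262, -0.0861, 0.2]
eef_rot: [0.731, 1.556, -0.679]
force: [1.0, -0.8, -0.9]
finger_gap: 0.0004
t 4.6 enc TCP [ 0.0023 -0.1458  0.2   ] head -0.2 F_enc [ 0.9 -0.9 -0.9] gap 0.0004
shift [  -1.7   -3.4 -335.8] turn [-0.2  0.6 -0.6]
```

```bash
python3 -m crank '[[[0,-3,-100],[0,0,0]],[[0,-3,-200],[0,0,0]],[[0,-3,-300],[0,0,0]],[[0,-3,-338],[0,0.6,-0.6]],[[0,-3,-338],[0,0.6,-0.6]],[[0,-3,-338],[0,0.6,-0.6]],[[0,-3,-338],[0,0.6,-0.6]],[[0,-3,-338],[0,0.6,-0.6]],[[0,-3,-338],[0,0.6,-0.6]]]'; python3 to.py 0 .192 .055 0
```

```text
clock: 5.5
ee_pos: [0.4681, 0.2478, 0.1954]
eef_rot: [-1.373, 1.568, -2.78]
force: [-0.6, -0.4, 0.3]
finger_gap: 0.0005
t 5.5 enc TCP [-0.0005  0.193   0.1954] head -0.0 F_enc [-0.7 -0.3  0.3] gap 0.0005
shift [132.4   0.8   1. ] turn [-0.   0.   0.1]
```

```bash
python3 -m crank '[[[50,0,0],[0,0,0]],[[100,0,0],[0,0,0]],[[130,0,0],[0,0,0]],[[137,0,0],[0,0,0]],[[137,0,0],[0,0,0]]]'; python3 to.py 0 .11 .067 0
```

```text
clock: 6.0
ee_pos: [0.4676, 0.2462, 0.0577]
eef_rot: [-1.244, 1.566, -2.652]
force: [1.3, 0.8, 0.1]
finger_gap: 0.0
t 6.0 enc TCP [-0.0013  0.1916  0.0577] head -0.1 F_enc [1.5 0.6 0.1] gap 0.0
shift [-17.2   1.3  81.6] turn [-0.1  0.1  0.3]
```

```bash
python3 -m crank '[[[0,0,20],[0,0,0]],[[-2,0,35],[0,0,0]],[[-5,0,50],[0,0,0]],[[-8,0,60],[0,0,0]],[[-12,0,68],[0,0,0]],[[-15,1,75],[0,0,0]],[[-17,1,80],[0,0,0]],[[-17,1,82],[0,0,0]],[[-17,1,82],[0,0,0]],[[-17,1,82],[0,0,0]]]'; python3 to.py 0 .107 .067 0
python3 -m crank '[[[0,0,2],[0,0,0]],[[0,0,4],[0,0,0]],[[0,0,5],[0,0,0]],[[0,0,5],[0,0,0]]]'; python3 to.py 0 .107 .067 0
```

```text
clock: 7.0
ee_pos: [0.4817, 0.1654, 0.0746]
eef_rot: [-1.221, 1.565, -2.63]
force: [0.4, -0.4, -0.7]
finger_gap: 0.0005
t 7.0 enc TCP [-0.0006  0.1096  0.0746] head -0.1 F_enc [ 0.3 -0.4 -0.7] gap 0.0005
shift [-0.4  0.6  2.6] turn [-0.1  0.1  0.3]
clock: 7.4
ee_pos: [0.4821, 0.1624, 0.0746]
eef_rot: [-1.678, 1.566, -3.085]
force: [-1.2, 7.1, -2.0]
finger_gap: 0.0005
t 7.4 enc TCP [-0.0006  0.1065  0.0746] head 0.0 F_enc [-0.1  7.2 -2. ] gap 0.0005
shift [-0.4  0.6 -0.5] turn [ 0.  -0.   0.3]
```

```bash
python3 -m crank '[[[0,0,3],[0,0,0]],[[0,0,6],[0,0,0]],[[0,0,7],[0,0,0]],[[0,0,7],[0,0,0]]]'; python3 to.py 0 .107 .067 0
python3 -m crank '[[[0,0,-10],[0,0,0]],[[0,0,-30],[0,0,0]],[[-40,0,-40],[0,0,0]],[[-90,0,-40],[0,0,0]],[[-140,0,-40],[0,0,0]],[[-160,0,-40],[0,0,0]]]' 1; python3 to.py -.12 0 .28 -40
python3 - <<'E'
from plant import robot; import cv2,numpy as np
f=robot.snapshot("side")["frame"];g=robot.snapshot("scene")["frame"]
cv2.imwrite("pics/d.png",np.hstack([cv2.resize(f[130:250,165:305],None,fx=2.8,fy=2.8,interpolation=2),cv2.resize(g[140:260,210:350],None,fx=2.8,fy=2.8,interpolation=2)]))
E
```

```text
clock: 7.8
ee_pos: [0.4821, 0.1622, 0.0747]
eef_rot: [-2.767, 1.561, 2.115]
force: [-4.5, 21.3, -6.0]
finger_gap: 0.0005
t 7.8 enc TCP [-0.0007  0.1063  0.0747] head 0.3 F_enc [-1.  21.8 -6. ] gap 0.0005
shift [-0.2  0.7 -0.7] turn [ 0.3 -0.5  0.2]
clock: 8.4
ee_pos: [0.4774, 0.2014, 0.2397]
eef_rot: [2.943, 1.561, 1.541]
force: [0.6, 0.0, -0.7]
finger_gap: 0.0439
t 8.4 enc TCP [0.0011 0.1458 0.2397] head 0.3 F_enc [ 0.6 -0.1 -0.7] gap 0.0439
shift [ -50.  -121.9  144.6] turn [40.3 -0.6  0.1]
```

View pics/d.png

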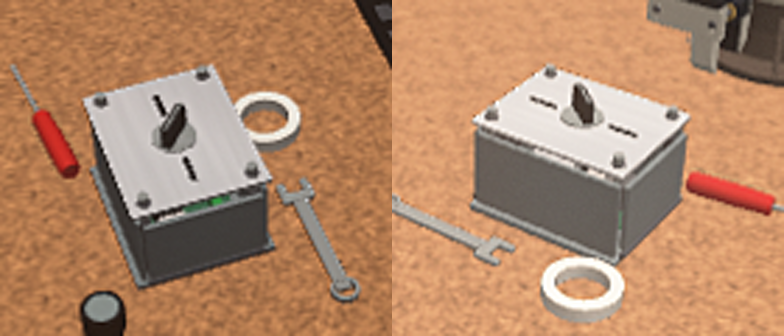

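Both panels look upright in both views. Next I'll move above the fastener and look with the wrist camera.

```bash
python3 to.py 0 0 .2 -40; python3 -m crank '[[[10,0,50],[8,0,0]],[[20,0,100],[16,0,0]],[[30,0,146],[24,0,0]],[[31,-1,146],[32,0,0]],[[31,-1,146],[40,0,0]],[[31,-1,146],[40,0,0]],[[31,-1,146],[40,0,0]],[[31,-1,146],[40,0,0]]]' 1; python3 to.py 0 0 .12 -40
python3 - <<'E'
from plant import robot; import cv2,pickle
s=robot.snapshot("wrist"); pickle.dump(s,open("w.pkl","wb")); cv2.imwrite("pics/e.png",s["frame"]); print(s["xyz"],s["attitude"])
E
```

```text
t 8.5 enc TCP [0.0013 0.1454 0.2384] head 0.3 F_enc [-0.8  0.   0.4] gap 0.0515
shift [ 29.   -2.1 145.7] turn [40.3 -0.6  0.1]
clock: 9.3
ee_pos: [0.501, 0.0576, 0.2056]
eef_rot: [-2.615, 1.561, 1.572]
force: [-0.4, -0.3, 0.7]
finger_gap: 0.0919
t 9.3 enc TCP [0.0009 0.     0.2056] head -39.5 F_enc [-0.4 -0.2  0.7] gap 0.0919
shift [77.6 -0.3  1.3] turn [ 0.5 -0.5  0.3]
[0.53876294 0.12111957 0.35672967] [-0.27731234  0.00551493 -0.525074  ]
```

View pics/e.png

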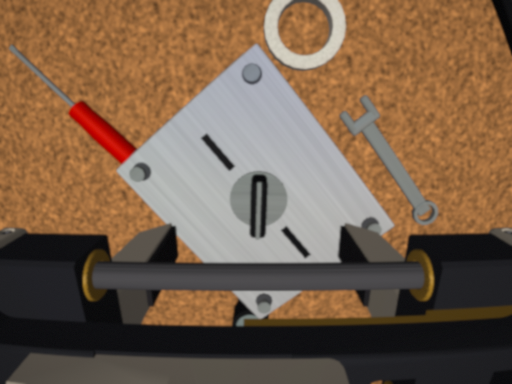

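Wrist view: slot runs (258,178)-(259,236), ribs (203,136)-(232,168) and (284,229)-(308,256). I'll measure the angle between them.

```bash
python3 - <<'E'
from h import *; import pickle
s=pickle.load(open("w.pkl","rb")); im=s["frame"]
g=cv2.cvtColor(im,cv2.COLOR_BGR2GRAY)[110:262,180:330]
n,l,st,ct=cv2.connectedComponentsWithStats((g<75).astype(np.uint8))
A={}
for i in range(1,n):
    if st[i,4]<60: continue
    v,u=np.where(l==i); uv=np.c_[u+180,v+110]
    q=uv[np.linalg.norm(uv-[255,197],axis=1)<75]
    z=.146 if np.linalg.norm(ct[i]+[180,110]-[258,205])<20 else .117
    if len(q)<60: continue
    P=plane(s,q,z)[:,:2]; c=P.mean(0); e=np.linalg.svd(P-c,full_matrices=False)[2][0]; e*=np.sign(e[1])
    print(len(q),(ct[i]+[180,110]).round(),c.round(4),"ang from y deg",np.degrees(np.arctan2(-e[0],e[1])).round(1)); A[tuple(c)]=z
k=list(A); r=[np.array(c) for c in k if A[c]!=.146]
if len(r)==2:
    d=r[0]-r[1]; d*=np.sign(d[1]); print("rib line",np.degrees(np.arctan2(-d[0],d[1])),"mid",(r[0]+r[1])/2)
E
```

```text
210 [217. 152.] [0.4921 0.104 ] ang from y deg 9.5
643 [258. 203.] [0.503  0.0611] ang from y deg -31.7
174 [295. 242.] [0.5081 0.0086] ang from y deg 9.2
rib line 9.543383965730815 mid [0.50007588 0.05632738]
```

```bash
python3 -m crank '[[[25,0,1],[1.6,-0.5,0.3]],[[45,0,1],[1.6,-0.5,0.3]],[[60,0,1],[1.6,-0.5,0.3]],[[70,0,1],[1.6,-0.5,0.3]],[[76,0,1],[1.6,-0.5,0.3]],[[76,0,1],[1.6,-0.5,0.3]],[[76,0,1],[1.6,-0.5,0.3]]]' 1; python3 to.py 0 0 .121 0; python3 -m crank '[[[0,0,0],[0,0,0]],[[0,0,0],[0,0,0]],[[0,0,0],[0,0,0]],[[0,0,0],[0,0,0]],[[0,0,0],[0,0,0]],[[0,0,0],[0,0,0]],[[0,0,0],[0,0,0]],[[0,0,0],[0,0,0]],[[0,0,0],[0,0,0]],[[0,0,0],[0,0,0]]]' 0 15;  python3 to.py 0 0 .121 0.16
```

```text
clock: 10.05
ee_pos: [0.501, 0.0576, 0.1302]
eef_rot: [1.768, 1.57, -0.356]
force: [-0.0, -0.1, 1.0]
finger_gap: 0.0918
t 10.05 enc TCP [0.0009 0.     0.1302] head -41.1 F_enc [-0.  -0.1  1. ] gap 0.0918
shift [ 1.2 -0.6  0.6] turn [-41.1   0.   -0.1]
clock: 11.05
ee_pos: [0.501, 0.0576, 0.1302]
eef_rot: [1.794, 1.57, -0.33]
force: [0.2, -0.2, 0.4]
finger_gap: 0.0165
t 11.05 enc TCP [0.0009 0.     0.1302] head -41.1 F_enc [ 0.2 -0.2  0.4] gap 0.0165
shift [ 1.2 -0.6  0.6] turn [-41.3   0.   -0.1]
```

```bash
python3 -m crank '[[[0,0,0],[0,0,0]],[[0,0,0],[0,0,0]],[[0,0,0],[0,0,0]],[[0,0,0],[0,0,0]],[[0,0,0],[0,0,0]]]' 0 30;  python3 to.py 0 0 .121 0.16
```

```text
clock: 11.55
ee_pos: [0.501, 0.0576, 0.1302]
eef_rot: [1.762, 1.57, -0.362]
force: [0.3, 0.8, 0.3]
finger_gap: 0.0115
t 11.55 enc TCP [0.0009 0.     0.1302] head -41.1 F_enc [0.4 0.8 0.3] gap 0.0115
shift [ 1.2 -0.7  0.6] turn [-41.3   0.   -0.1]
```

```bash
python3 -m crank '[[[0,0,0],[-6,0,0]],[[0,0,0],[-12,0,0]],[[0,0,0],[-18,0,0]],[[0,0,0],[-24,0,0]],[[0,0,0],[-30,0,0]],[[0,0,0],[-36,0,0]],[[0,0,0],[-41.5,0,0]],[[0,0,0],[-41.5,0,0]],[[0,0,0],[-41.5,0,0]],[[0,0,0],[-41.5,0,0]]]';  python3 to.py 0 0 .121 0.16; python3 - <<'E'
from plant import robot; import cv2,pickle,numpy as np
s=robot.snapshot("wrist"); pickle.dump(s,open("w2.pkl","wb"))
g=robot.snapshot("scene")["frame"]
cv2.imwrite("pics/f.png",np.hstack([s["frame"],cv2.resize(g[110:240,215:310],(280,384),interpolation=2)]))
E
```

```text
clock: 12.55
ee_pos: [0.5006, 0.0576, 0.1302]
eef_rot: [0.637, 1.57, -0.765]
force: [-3.4, 0.2, 2.5]
finger_gap: 0.0116
t 12.55 enc TCP [6.000e-04 1.000e-04 1.302e-01] head 0.3 F_enc [-3.3  0.8  2.5] gap 0.0116
shift [ 1.2 -0.6  0.1] turn [ 0.1  0.  -0. ]
```

View pics/f.png

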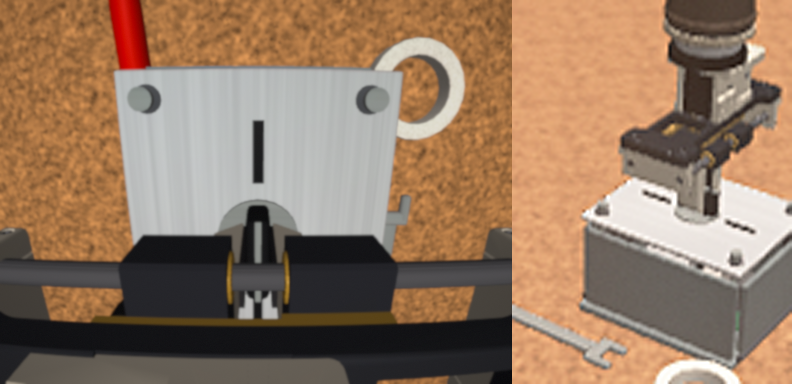

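The fastener slot and the rib are both in line and vertical at column ~258. Pressing down now.

```bash
python3 -m crank '[[[0,0,0],[0,0,0]],[[2,0,0],[0,0,0]],[[4,0,0],[0,0,0]],[[6,0,0],[0,0,0]],[[8,0,0],[0,0,0]],[[10,0,0],[0,0,0]],[[11,0,0],[0,0,0]],[[11,0,0],[0,0,0]],[[11,0,0],[0,0,0]]]' 0 50;  python3 to.py 0 0 .111 0.16
```

```text
clock: 13.55
ee_pos: [0.5007, 0.0576, 0.1192]
eef_rot: [0.474, 1.57, -0.928]
force: [-3.2, 0.5, 6.6]
finger_gap: 0.0117
t 13.55 enc TCP [6.000e-04 1.000e-04 1.192e-01] head 0.3 F_enc [-3.1  1.1  6.6] gap 0.0117
shift [ 0.2 -0.6  0.1] turn [ 0.2  0.  -0. ]
```

```bash
python3 -m crank '[[[1,0,0],[0,0,0]],[[2,0,0],[0,0,0]],[[3,0,0],[0,0,0]],[[4,0,0],[0,0,0]],[[4,0,0],[0,0,0]],[[4,0,0],[0,0,0]],[[4,0,0],[0,0,0]]]';  python3 to.py 0 0 .111 0.16
```

```text
clock: 14.25
ee_pos: [0.5008, 0.0576, 0.1177]
eef_rot: [0.593, 1.568, -0.809]
force: [-15.5, -3.3, 41.2]
finger_gap: 0.0115
t 14.25 enc TCP [8.000e-04 1.000e-04 1.177e-01] head 0.3 F_enc [-15.8  -0.8  41.2] gap 0.0115
shift [-1.3 -0.8  0.1] turn [ 0.2  0.1 -0.1]
```

```bash
python3 -m crank '[[[1.2,0,0],[0,0,0]],[[1.2,0,0],[0,0,0]],[[1.2,0,0],[0,0,0]],[[1.2,0,0],[0,0,0]],[[1.2,0,0],[0,0,0]]]';  python3 to.py 0 0 .111 0.16; python3 - <<'E'
from plant import robot; import cv2,numpy as np
f=robot.snapshot("side")["frame"];g=robot.snapshot("scene")["frame"]
cv2.imwrite("pics/g.png",np.hstack([cv2.resize(f[130:250,165:305],None,fx=2.8,fy=2.8,interpolation=2),cv2.resize(g[140:260,210:350],None,fx=2.8,fy=2.8,interpolation=2)]))
E
```

```text
clock: 14.75
ee_pos: [0.5007, 0.0577, 0.1179]
eef_rot: [0.537, 1.567, -0.864]
force: [-9.9, -1.3, 25.5]
finger_gap: 0.0112
t 14.75 enc TCP [0.0007 0.0002 0.1179] head 0.3 F_enc [-10.    0.3  25.5] gap 0.0112
shift [-1.1 -0.7  0.2] turn [ 0.1  0.2 -0.1]
```

View pics/g.png

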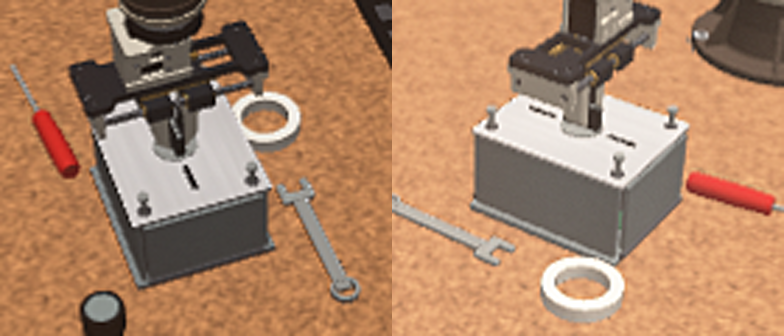

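The cover is home: the pins stand proud, there is no gap, and the panels are upright. The neighbouring objects haven't moved. Downward force is 25 N, held steadily, so I'm handing in.

```bash
python3 -c "
from plant import robot
s=robot.get_state();print(s['clock'],s['force'],s['ee_pos']);print(robot.close_job())"
```

```text
14.85 [-10.86603462  -1.36023503  26.43914648] [0.50075716 0.05768488 0.11791249]
the job is handed in; nothing more can be done
None
```

The enclosure is closed and I handed the job in at 14.85 s with the arm still holding the cover down. `close_job` gives no verdict, so the result rests on my own checks:

- **Side panels:** I pushed the right panel, then the left, to their stops. The gripper stopped moving while the force rose to about 18 N and 22 N, and both panels look upright in the pictures.
- **Fastener:** it measured 41.2° out of line, so I turned it by that much. Afterwards the gripper was within about 0.2° of the rib direction. The slot and rib line up in the wrist picture.
- **Cover:** I pressed it down about 12.5 mm to a hard stop. The force briefly reached 41 N there, so I eased off. It was held at about 26 N, against the 7 N the springs need, with 50 N of grip. The last picture shows no gap under the cover.
- **Other objects:** the screwdriver, wrench, tape roll and lens look undisturbed in the last pictures. I did not check the mug, carton and grease jar again at the end, but the arm never went down near them.

Two readings were slightly off. There was still a sideways force of about 10 N while holding. The gripper also read about 0.5 mm further down than the cover's 12 mm travel, probably a small slip in the grip.

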